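Free the cam lock, close the jig jaw on a model carcass, lock it again

ROBOT

A 7-joint arm with a two-finger parallel gripper is mounted at the origin on the work surface. World frame = base frame: x ahead of the robot, y to its left, z up, the work surface at z = 0. Lengths are in m, angles in rad, forces in N, time in s.
With the tool pointing down it reaches from about 0.4 to 0.85 m from the base axis. Payload 10.4 kg.
Tool frame: the origin (TCP) lies at the very end of the fingers, on their centre line; the grasp point (between the pads) lies 19 mm behind it; x points along the fingers, z is the direction in which the jaws open and shut, and the axes are right-handed (so a half turn about x gives the same grasp; the last joint's range is limited). The gripper opens to 85 mm and grips with 20 to 120 N. Pads are 22 mm wide; open, the fingers measure 114 mm over their backs; the gripper's body (76 mm by 85 mm) begins 54 mm behind the grasp point. The pads swing forward as they close: fully open they stand 13 mm farther back than shut.
Start: joints at [-1.278, 0.332, -0.065, 1.46, 0.022, 1.35, -0.088], TCP at [0.194, 0.594, 0.231] pointing down, gripper open.
Joint ranges: [-2.6, 2.6], [-0.5, 2.12], [-1.47, 1.34], [0.16, 2.42], [-1.27, 4.41], [0.06, 2.06], [-2.6, 2.6]. Speed limits (rad/s): [2.22, 2.22, 2.79, 2.79, 3.14, 3.14, 3.14].

INTERFACE

Orientations are given as a unit quaternion [x, y, z, w].
In Python, from workcell import telemetry, viewer, manip, spot_in, mark_of gives the robot as it stands. The module is installed in compiled form; this text tells all that it offers.
- The arm moves only by the shell command python3 -m crank 'ROWS' [FORCE]. ROWS is JSON, a list of rows, each a list of 3 entries, a list of its own where there are three numbers: the closure, from 0 (fully open) to 1 (shut), then the shift along the world's x, y, z in cm, then the turn, a rotation vector about the world's x, y, z in rad. A call has 1 to 12 rows; each row shifts and turns the commanded pose from where the row before left it; what a row does not reach is not made up. A row lasts 1/12 s, in which the tool goes at most 41.7 mm and 7.16 degrees, less where a joint would pass 70% of its speed; a pose out of reach is approached as far as the arm can. A call with a gripper value outside its range is refused whole. The fingers move at their own pace and stop on an object; FORCE is the grip in N (left out, the last holds). Time passes only in rows, so rows that do not move let the fingers close. It gives the time, the measured TCP pose, the force and the opening at its end, in the units of the state.
- telemetry.get_obs(): the state, without advancing time (a new reading comes with each control period).
- viewer.camera(name): name is "scene" or "top" or "wrist"; returns a dict with "frame" (400x640x3 uint8, red, green, blue), "intrinsics" (3x3 intrinsics, pixels), "cam_to_world" (4x4, takes a point from camera to world coordinates). Camera axes: x right, y up, looking along -z (the intrinsics and any distortion apply to the point x, -y, -z); pixel columns grow to the right and rows downward; lengths in m; the calibration is good to about 2 mm. A picture is of the moment at which its call begins. There is no depth.
- manip.hand_in(): hands the job in, once; it reports no verdict.
Trained networks look in a picture, given as the dict that the camera call returned (one of the last four; its "shot" number tells which), for a name from the list of things; names that differ only in an ending like _2 or _b are one class to them, and where a whole thing is asked for, a point or a joint stands for the part that bears it (a point fixed in the world has none). Each returns a list of dicts, best first, with "conf" (0 to 1); they miss things now and then, are a little off and sometimes report something else, mostly with a low value. They report only what shows in the picture. A call takes as long as a camera call.
- spot_in(thing, picture): "location" ([x, y, z] in m, in the coordinates of the camera as it stood for that picture, good to about 4 mm: the middle of the surface that is visible of it).
- mark_of(thing, picture): "location" ([x, y, z] in m, in the coordinates of the camera as it stood for that picture, good to about 4 mm: a listed point, or the origin of a listed thing).
The state is a dict: "clock": time; "joint_pos": joint angles; "joint_velocities": joint speeds; "tau": joint torques, N m; "position": TCP position; "ee_rot": TCP orientation; "ft_force": force on the tool from outside, world axes, zero at the start; "torque": the same for the moment, N m; "grip_width": opening from 0.0 (shut) to 1.0 (fully open).
Only numpy, scipy, OpenCV 4.12 (cv2) and the standard library are available. Lean on these libraries where they do the work, as an engineer would, in place of code of your own. Each camera call takes 0.05 s, during which the arm holds its last target. There are 200 camera calls.

TASK

Close the assembly jig on the freshly glued model carcass, with pushes of the fingertips: swing the red-knobbed cam lever all the way open to its stop, so that the eccentric's low point frees the sliding jaw; then push the jaw forward by its black palm plate until it has carried the carcass fully home against the aluminium back stop, and swing the lever back until the jaw is firmly locked. Do not force the jaw while the cam still grips it, do not touch or lift the carcass itself, and leave the other things on the bench where they are.

Things in the scene. Friction and masses are not known exactly. Their poses are not given: they have to be found in the camera images.
- jig: Plywood assembly jig, 432 x 285 x 18 mm, fixed to the bench. Origin at bench height under the slide's centre line; x forward (the way the jaw is pushed), y left, z up. Board: x -230 to 202, y -155 to 130 mm. Aluminium back stop: face at x 175, 73 mm high. Side fences, 48 mm high: inner faces y 72 (x 30 to 175), y -72 (x 75 to 175). Slide guide, 50 mm high: x -129 to -41, y -34 to 34.
- jaw (a joint): Forward travel in m (jig +x) of the sliding jaw: 0 = fully back, 0.073 = end of travel; 0.070 when the jaw bears on the carcass and that on the back stop. Starts at 0 to 0.025. Free, it slides with about 3 N (5 to 6 N once it pushes the carcass) and stays where it is left. Gripped by the cam it holds 30 N and more.
- jaw_palm (a point): Centre of the rear (jig -x) face of the black upright palm plate at the back end of the slide, 55 mm above the bench: push this face forward. The plate is 60 mm wide, 12 mm thick, 22 to 84 mm above the bench. A 25 x 12 mm steel bar joins it through the guide to the jaw.
- jaw_face (a point): Centre of the cork front face of the jaw, 42 mm above the bench. The jaw is a dark wood block 120 mm wide (across the slide), 24 mm thick with its cork, 22 to 62 mm above the bench. It lies 217 mm ahead of jaw_palm.
- cam_lever (a joint): Angle in rad of eccentric and lever. 0 = low point towards the slide, lever at its forward stop pin: jaw free. Grows clockwise seen from above: grip begins near 1.4, well locked from 1.72, stop pin at 2.0. Starts at 1.78 to 1.92. At 0 the lever points 40 degrees right of jig +x; locked it points back and to the right. About 2 N at the knob turns it, up to 10 N to lock; it stays where left.
- cam_pivot (a point): Top of the lever's pivot bolt, 52 mm above the bench, on the right of the slide guide, fixed in the jig at x -85, y -35 mm. The two steel stop pins (tops 50 mm above the bench) stand 58 mm from its axis.
- lever_knob (a point): Middle of the red upright knob at the lever's end, 66 mm above the bench, 85 mm from the pivot axis. Round, 23 to 25 mm in diameter, 45 to 88 mm above the bench; the flat steel lever arm below it (16 mm wide) is 37 to 45 mm above the bench.
- carcass_mid (a point): Centre, half-way up, of the loose model carcass lying on the jig board between the fences: pale wooden box open upward with pigeonholes, 110 mm along the slide x 140 across x 45 tall, about 0.3 kg. Home: its centre at jig x = 120 mm; it starts 4 to 15 mm short of that. Not to be touched by the robot or lifted.
- try_square: Loose try square lying on the jig board left of the slide: dark wood stock 16 x 70 x 14 mm, steel blade 90 x 22 mm. Origin under its middle. Leave alone.
- glue_bottle: Loose white glue bottle with a yellow label and orange cap, 52 mm in diameter, 145 mm tall, standing on the bench beside the jig. Origin at the centre of its underside. Leave alone.
- model_drawer: Loose little wooden drawer, 60 x 44 x 26 mm, on the bench beside the jig. Origin at the centre of its underside. Leave alone.
- pencil: Flat red carpenter's pencil, 180 x 14 x 8 mm, on the bench to the right of the jig. Origin under its middle. Leave alone.
- hammer: Hammer lying on the bench at the right, 260 mm long. Leave alone.
- model_chair: Scale-model lounge chair with yellow back, about 85 x 70 x 85 mm, on a white card at the left. Origin at the centre of its underside. Leave alone.
- model_bench: Scale-model black and pale wood bench on trusses, 50 x 150 x 90 mm, on a white card at the right. Origin at the centre of its underside. Leave alone.
- carcass: The same carcass; origin at the centre of its underside, x along the slide when square in the jig.

How it is judged:
By the outcome, as a careful person would: the job done as asked, in the order asked, and still so for the second after the job is handed in, with the robot touching nothing.
It also fails if it takes over 67 s, if anything falls off the work surface, if the arm or the gripper's body presses on something with over 40 N, if the wrist force passes 120 N, or if a joint passes its speed limit or range.

## Working session

There is one attempt and no reset: what is moved stays moved. The work goes in short steps, Python scripts to look and compute and a shell command to move; the robot and the scene stay as the last step left them, time stands still between calls to the robot, and variables do not carry over. Pictures are saved under pics/ and viewed, about 8 in all and at most 12, crops included, and the job is handed in when it is done.

```bash
mkdir -p pics; cat > h.py <<'E'
import numpy as np, cv2
from workcell import telemetry, viewer, manip, spot_in, mark_of
def W(p,loc): M=np.array(p["cam_to_world"]); return (M@np.r_[loc,1])[:3]
def best(f,t,p):
    r=f(t,p); return [(np.round(W(p,d["location"]),4).tolist(),round(d["conf"],2)) for d in r[:2]]
def save(p,n): cv2.imwrite("pics/"+n,cv2.cvtColor(p["frame"],cv2.COLOR_RGB2BGR))
E
python3 - <<'E'
from h import *
for c in ("scene","top"):
    p=viewer.camera(c); save(p,c+"1.png")
    for t in ("jig","cam_pivot","lever_knob","jaw_palm","jaw_face","carcass_mid","glue_bottle","model_bench","model_chair","try_square","model_drawer"): print(c,t,best(mark_of,t,p))
o=telemetry.get_obs(); print(o)
E
```

```text
scene jig [([0.6759, 0.1044, -0.0027], 0.85)]
scene cam_pivot [([0.5968, 0.0574, 0.0499], 0.55), ([0.4671, 0.0702, 0.0588], 0.43)]
scene lever_knob [([0.5314, -0.0033, 0.0678], 0.75), ([0.3849, -0.501, -0.0004], 0.26)]
scene jaw_palm [([0.4678, 0.0657, 0.0543], 0.82), ([0.5323, -0.0003, 0.0672], 0.56)]
scene jaw_face [([0.6809, 0.1068, 0.042], 0.64)]
scene carcass_mid [([0.7776, 0.1211, 0.0427], 0.85)]
scene glue_bottle [([0.7679, -0.1162, 0.0003], 0.95)]
scene model_bench [([0.617, -0.4852, 0.0065], 0.98)]
scene model_chair [([0.5092, 0.538, 0.0054], 0.91)]
scene try_square [([0.5905, 0.1854, 0.0186], 0.49), ([0.6159, -0.4855, 0.0082], 0.4)]
scene model_drawer [([0.7166, 0.3128, 0.0054], 0.72), ([0.6175, -0.4857, 0.0081], 0.66)]
top jig [([0.6686, 0.1072, -0.0018], 0.74)]
top cam_pivot [([0.5989, 0.0551, 0.0539], 0.48)]
top lever_knob [([0.5408, -0.0045, 0.0648], 0.61)]
top jaw_palm [([0.4663, 0.0715, 0.0604], 0.65), ([0.7745, -0.1061, 0.0027], 0.17)]
top jaw_face [([0.6857, 0.109, 0.0474], 0.73), ([0.5072, 0.5464, 0.0033], 0.73)]
top carcass_mid [([0.7778, 0.1262, 0.0385], 0.7)]
to
[... 271 characters left out ...]
 0.0177], 0.39)]
{'clock': 1.2, 'joint_pos': array([-1.27760087,  0.33222836, -0.06470592,  1.46012033,  0.02159742,
        1.34990104, -0.08849113]), 'joint_velocities': array([-0.00107011, -0.00035679,  0.00101039, -0.00128655, -0.00036393,
       -0.00021142,  0.00102157]), 'tau': array([ 5.63405229e-04, -6.25222707e+01,  4.93371289e-02, -3.91810226e+01,
        1.64237071e-02,  1.91737585e-03,  1.26177298e-05]), 'position': array([0.19409028, 0.59411028, 0.2313101 ]), 'ee_rot': array([-0.41515017,  0.57239156,  0.41517748,  0.57240362]), 'ft_force': array([-0.72415555,  0.27008254, -0.10318806]), 'torque': array([ 0.01038506,  0.00181539, -0.0037454 ]), 'grip_width': 1.0014784037285693}
```

View pics/top1.png

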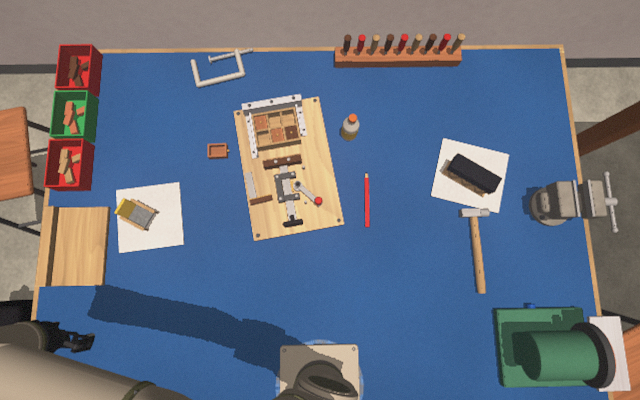

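View pics/scene1.png

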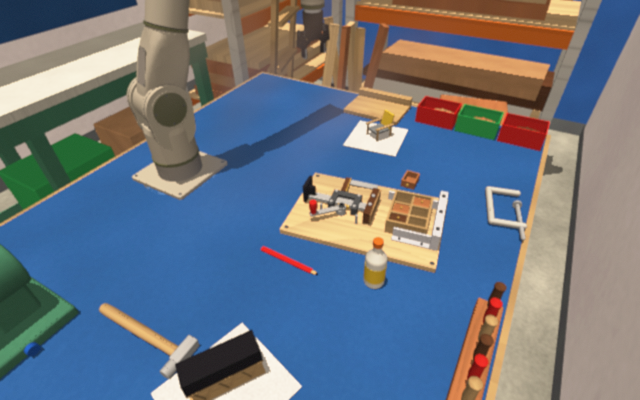

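```bash
python3 - <<'E'
from h import *
from scipy.spatial.transform import Rotation as R
r=R.from_quat(telemetry.get_obs()["ee_rot"]); print(r.as_matrix().round(3))
yaw=np.deg2rad(10.3)
for z in (np.array([-np.sin(yaw),np.cos(yaw),0]),-np.array([-np.sin(yaw),np.cos(yaw),0])):
    x=np.array([0,0,-1.]); T=R.from_matrix(np.c_[x,np.cross(z,x),z]); print((T*r.inv()).as_rotvec())
E
```

```text
[[-0.    -0.951  0.311]
 [ 0.     0.311  0.951]
 [-1.     0.     0.   ]]
[-3.82375349e-05 -1.89273833e-05  4.95546805e-01]
[-2.55667101e-05  5.16504556e-05 -2.64604585e+00]
```

```bash
python3 -m crank '[[1,[1.3,-2.7,0.6],[0,0,0]],[1,[1.3,-2.7,0.6],[0,0,0]],[1,[1.3,-2.7,0.6],[0,0,0]],[1,[1.3,-2.7,0.6],[0,0,0]],[1,[1.3,-2.7,0.6],[0,0,0]],[1,[1.3,-2.7,0.6],[0,0,0]],[1,[1.3,-2.7,0.6],[0,0,0]],[1,[1.3,-2.7,0.6],[0,0,0]],[1,[1.3,-2.7,0.6],[0,0,0]],[1,[1.3,-2.7,0.6],[0,0,0]]]' 40
```

```text
clock: 2.03
position: [0.3245, 0.3227, 0.2918]
ee_rot: [-0.415, 0.572, 0.415, 0.573]
ft_force: [0.6, 0.9, 0.1]
grip_width: -0.001
```

```bash
python3 -m crank '[[1,[1.2,-2.5,0.2],[0,0,0.1]],[1,[1.2,-2.5,0.2],[0,0,0.1]],[1,[1.2,-2.5,0.2],[0,0,0.1]],[1,[1.2,-2.5,0.2],[0,0,0.1]],[1,[1.2,-2.5,0.2],[0,0,0.1]],[1,[1.2,-2.5,0.2],[0,0,0]],[1,[1.2,-2.5,0.2],[0,0,0]],[1,[1.2,-2.5,0.2],[0,0,0]],[1,[1.2,-2.5,0.2],[0,0,0]],[1,[1.2,-2.5,0.2],[0,0,0]],[1,[0,0,0],[0,0,0]]]'
python3 - <<'E'
from h import *
o=telemetry.get_obs(); print(o["joint_pos"].round(2))
p=viewer.camera("wrist"); save(p,"w1.png")
for t in ("jig","cam_pivot","lever_knob","jaw_palm","jaw_face","carcass_mid"): print(t,best(mark_of,t,p))
E
```

```text
clock: 2.95
position: [0.4459, 0.0689, 0.3121]
ee_rot: [0.543, -0.453, -0.542, -0.454]
ft_force: [0.2, -0.4, -0.3]
grip_width: 0.001
[-0.78 -0.13  0.48  1.78  0.06  1.47  1.44]
jig []
cam_pivot [([0.5973, 0.0576, 0.0522], 0.56)]
lever_knob [([0.5384, -0.0057, 0.0645], 0.68)]
jaw_palm [([0.4637, 0.073, 0.0551], 0.61)]
jaw_face [([0.7175, 0.314, -0.001], 0.19)]
carcass_mid [([0.7806, 0.1244, 0.04], 0.8)]
```

View pics/w1.png

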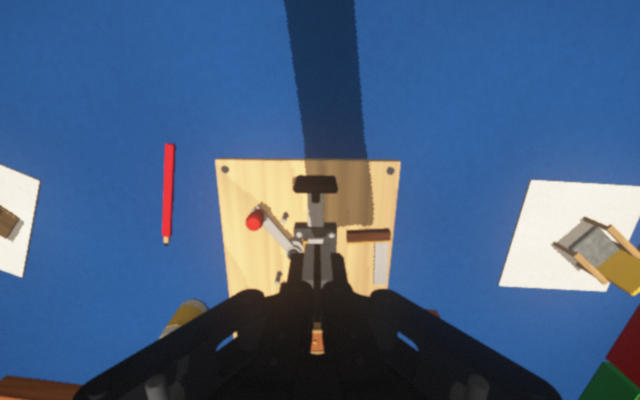

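```bash
cat >> h.py <<'E'
def ray(p,u,v,z):
    K=np.array(p["intrinsics"]);M=np.array(p["cam_to_world"])
    d=M[:3,:3]@np.array([(u-K[0,2])/K[0,0],-(v-K[1,2])/K[1,1],-1]); o=M[:3,3]
    return o+d*(z-o[2])/d[2]
E
python3 - <<'E'
from h import *
p=viewer.camera("wrist")
A=ray(p,216,160,.018);B=ray(p,401,160,.018)
print(A,B,np.linalg.norm(A-B))
ey=(B-A)[:2]/np.linalg.norm((B-A)[:2]); ex=np.array([ey[1],-ey[0]]); print("yaw",np.arctan2(ex[1],ex[0]))
mid=(A+B)[:2]/2; print("origin",mid+.23*ex+.0125*ey)
p=viewer.camera("top")
C=[ray(p,u,v,.018) for u,v in((235,112),(255,240),(343,222),(319,97))]; print(np.round(C,3))
# nominal estimate
yaw=.178;ex=np.array([np.cos(yaw),np.sin(yaw)]);ey=np.array([-ex[1],ex[0]])
for n,q in dict(piv=(.5975,.057),knob=(.537,-.0045),palm=(.4655,.070),face=(.683,.108),carc=(.7787,.1235),jig=(.672,.106)).items():
    d=np.array(q)-[.673,.1055]; print(n,(d@ex).round(4),(d@ey).round(4))
E
```

```text
[ 0.47387804 -0.0739593   0.018     ] [0.42194286 0.20260797 0.018     ] 0.28140134713152165
yaw 0.18562322615313856
origin [0.67165239 0.11905819]
[[ 0.845  0.26   0.018]
 [ 0.426  0.191  0.018]
 [ 0.478 -0.082  0.018]
 [ 0.894 -0.016  0.018]]
piv -0.0829 -0.0344
knob -0.1533 -0.0842
palm -0.2105 0.0018
face 0.0103 0.0007
carc 0.1072 -0.001
jig -0.0009 0.0007
```

```bash
python3 -m crank '[[1,[0.9,-0.6,0],[0,0,-0.12]],[1,[0.9,-0.6,0],[0,0,-0.12]],[1,[0.9,-0.6,0],[0,0,-0.12]],[1,[0.9,-0.6,0],[0,0,-0.12]],[1,[0.9,-0.6,-3],[0,0,-0.12]],[1,[0.9,-0.6,-3],[0,0,-0.12]],[1,[0.9,-0.6,-3],[0,0,-0.12]],[1,[1,-0.6,-3],[0,0,-0.12]],[1,[0,0,-1],[0,0,0]],[1,[0,0,0],[0,0,0]]]'
python3 - <<'E'
from h import *
p=viewer.camera("wrist"); save(p,"w2.png")
for t in ("cam_pivot","lever_knob","jaw_palm"): print(t,best(mark_of,t,p))
o=telemetry.get_obs(); print(o["joint_pos"].round(2))
c,s=np.cos(.18),np.sin(.18)
P=np.array([.673,.1065])+[-.085*c+.035*s,-.085*s-.035*c]
prev=None
for a in list(range(-165,-50,5)):
    t=np.deg2rad(a)+.18; q=P+.085*np.array([np.cos(t),np.sin(t)])
    print(a,q.round(4),None if prev is None else ((q-prev)*100).round(2)); prev=q
E
```

```text
clock: 4.23
position: [0.5155, 0.0261, 0.179]
ee_rot: [-0.275, 0.653, 0.275, 0.65]
ft_force: [-0.9, 0.0, -0.0]
grip_width: -0.0
cam_pivot [([0.5955, 0.0588, 0.0519], 0.94)]
lever_knob [([0.5389, -0.0058, 0.0653], 0.59)]
jaw_palm [([0.4651, 0.0727, 0.0537], 0.7)]
[-0.67  0.13  0.58  1.83 -0.08  1.2   0.73]
-165 [0.5188 0.0205] None
-160 [0.5223 0.0139] [ 0.35 -0.66]
-155 [0.5263 0.0077] [ 0.4  -0.62]
-150 [0.5308 0.0019] [ 0.45 -0.59]
-145 [ 0.5359 -0.0036] [ 0.5  -0.54]
-140 [ 0.5414 -0.0086] [ 0.55 -0.5 ]
-135 [ 0.5473 -0.013 ] [ 0.59 -0.45]
-130 [ 0.5535 -0.017 ] [ 0.63 -0.39]
-125 [ 0.5601 -0.0204] [ 0.66 -0.34]
-120 [ 0.567  -0.0232] [ 0.69 -0.28]
-115 [ 0.5741 -0.0254] [ 0.71 -0.22]
-110 [ 0.5813 -0.0269] [ 0.72 -0.16]
-105 [ 0.5887 -0.0279] [ 0.74 -0.09]
-100 [ 0.5961 -0.0282] [ 0.74 -0.03]
-95 [ 0.6035 -0.0278] [0.74 0.04]
-90 [ 0.6109 -0.0268] [0.73 0.1 ]
-85 [ 0.6181 -0.0251] [0.72 0.16]
-80 [ 0.6251 -0.0229] [0.71 0.23]
-75 [ 0.632 -0.02 ] [0.68 0.29]
-70 [ 0.6385 -0.0165] [0.66 0.35]
-65 [ 0.6448 -0.0125] [0.62 0.4 ]
-60 [ 0.6506 -0.008 ] [0.59 0.45]
-55 [ 0.6561 -0.0029] [0.54 0.5 ]
```

View pics/w2.png

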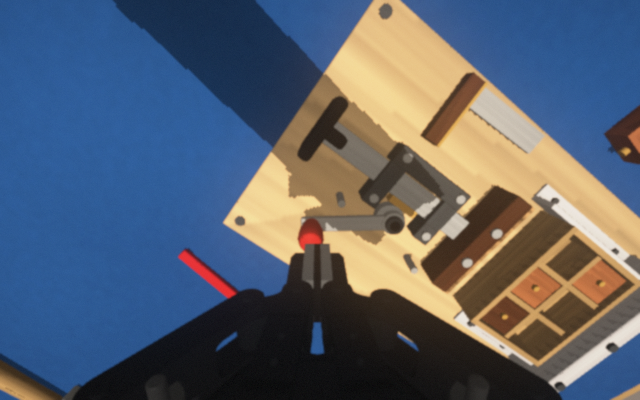

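```bash
python3 -m crank '[[1,[0.2,-0.5,0],[0,0,0]],[1,[0,0,-2],[0,0,0]],[1,[0,0,-2],[0,0,0]],[1,[0,0,-2],[0,0,0]],[1,[0,0,-2],[0,0,0]],[1,[0,0,-2],[0,0,0]],[1,[0,0,-1.9],[0,0,0]],[1,[0,0,0],[0,0,0]]]'
python3 -m crank '[[1,[0.35,-0.66,0],[0,0,0.04]],[1,[0.4,-0.62,0],[0,0,0.08]],[1,[0.45,-0.59,0],[0,0,0.08]],[1,[0.5,-0.54,0],[0,0,0.08]],[1,[0.55,-0.5,0],[0,0,0.08]],[1,[0,0,0],[0,0,0]]]'
python3 - <<'E'
from h import *
p=viewer.camera("wrist")
print(best(mark_of,"lever_knob",p))
E
```

```text
clock: 5.1
position: [0.5176, 0.021, 0.0603]
ee_rot: [-0.274, 0.653, 0.274, 0.651]
ft_force: [-0.1, 0.2, -1.5]
grip_width: -0.001
clock: 5.6
position: [0.5428, -0.0086, 0.064]
ee_rot: [-0.387, 0.591, 0.387, 0.592]
ft_force: [0.5, -0.4, -0.3]
grip_width: 0.001
[]
```

```bash
python3 -m crank '[[1,[0.59,-0.45,-0.2],[0,0,0.08]],[1,[0.63,-0.39,-0.2],[0,0,0.09]],[1,[0.66,-0.34,0],[0,0,0.09]],[1,[0.69,-0.28,0],[0,0,0.09]],[1,[0.71,-0.22,0],[0,0,0.09]],[1,[0.72,-0.16,0],[0,0,0.09]],[1,[0.74,-0.09,0],[0,0,0.09]],[1,[0,0,0],[0,0,0]]]'
python3 - <<'E'
from h import *
for c in ("wrist","top"):
    p=viewer.camera(c); save(p,c+"3.png")
    print(c,best(mark_of,"lever_knob",p))
print(telemetry.get_obs()["joint_pos"].round(2))
E
```

```text
clock: 6.37
position: [0.5899, -0.0272, 0.0591]
ee_rot: [0.549, -0.446, -0.548, -0.446]
ft_force: [-0.6, -1.2, 0.4]
grip_width: -0.001
wrist []
top [([0.592, 0.1791, 0.0143], 0.25)]
[-0.34  0.43  0.38  1.76 -0.19  0.99  1.88]
```

View pics/wrist3.png

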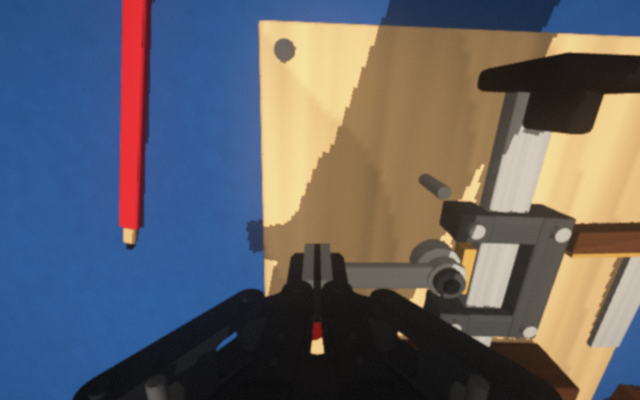

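The lever arm (row ~273, ending at the fingers, 318) has swung with the fingertips; the red knob is just ahead of them. Continuing.

```bash
python3 -m crank '[[1,[0.7,-0.05,0],[0,0,0.09]],[1,[0.74,0.04,0],[0,0,0.09]],[1,[0.73,0.1,0],[0,0,0.09]],[1,[0.72,0.16,0],[0,0,0.09]],[1,[0.71,0.23,0],[0,0,0.09]],[1,[0.68,0.29,0],[0,0,0.08]],[1,[0.66,0.35,0],[0,0,0.08]],[1,[0,0,0],[0,0,0]]]'
python3 -m crank '[[1,[0.32,0.2,0],[0,0,0.08]],[1,[0.31,0.2,0],[0,0,0.08]],[1,[0,0,0],[0,0,0]]]'
```

```text
clock: 7.23
position: [0.6389, -0.0154, 0.0585]
ee_rot: [0.658, -0.26, -0.657, -0.26]
ft_force: [-0.5, 0.1, -0.4]
grip_width: 0.001
clock: 7.48
position: [0.6446, -0.0124, 0.0585]
ee_rot: [0.676, -0.208, -0.676, -0.208]
ft_force: [-0.1, -0.9, 1.3]
grip_width: -0.001
```

```bash
python3 -m crank '[[1,[0.3,0.22,0],[0,0,0.04]],[1,[0.29,0.23,0],[0,0,0.04]],[1,[0,0,0],[0,0,0]]]'
python3 -m crank '[[1,[0.27,0.25,0],[0,0,0.04]],[1,[0,0,0],[0,0,0]]]'
python3 -m crank '[[1,[0.27,0.25,0],[0,0,0.04]],[1,[0,0,0],[0,0,0]]]'
```

```text
clock: 7.73
position: [0.6504, -0.0076, 0.0584]
ee_rot: [-0.683, 0.182, 0.683, 0.182]
ft_force: [-0.2, -0.1, -0.2]
grip_width: -0.002
clock: 7.9
position: [0.6531, -0.0053, 0.0583]
ee_rot: [-0.687, 0.168, 0.687, 0.168]
ft_force: [0.4, -1.7, -1.1]
grip_width: 0.001
clock: 8.07
position: [0.6551, -0.0038, 0.058]
ee_rot: [-0.689, 0.155, 0.691, 0.154]
ft_force: [-3.1, -4.8, 2.6]
grip_width: -0.003
```

```bash
python3 -m crank '[[1,[0.2,0.2,0],[0,0,0.02]],[1,[0,0,0],[0,0,0]]]'
python3 -m crank '[[1,[-1,-1,0],[0,0,0]],[1,[-1,-1,0],[0,0,0]],[1,[0,-1,3],[0,0,0]],[1,[-1,0,4],[0,0,-0.12]],[1,[-2,1,4],[0,0,-0.12]],[1,[-2,1,4],[0,0,-0.12]],[1,[-3,1.5,0],[0,0,-0.12]],[1,[-3,1.5,0],[0,0,-0.12]],[1,[-3,1.5,0],[0,0,-0.12]],[1,[-3,1.5,0],[0,0,-0.12]],[1,[-3,1.5,0],[0,0,-0.12]],[1,[0,0,0],[0,0,0]]]'
python3 - <<'E'
from h import *
for c in ("scene","wrist"):
    p=viewer.camera(c); save(p,c+"4.png")
    for t in ("lever_knob","jaw_palm","cam_pivot","jaw_face","carcass_mid"): print(c,t,best(mark_of,t,p))
E
```

```text
clock: 8.23
position: [0.6556, -0.0041, 0.0578]
ee_rot: [-0.69, 0.15, 0.693, 0.147]
ft_force: [-9.9, -9.2, 5.7]
grip_width: 0.001
clock: 9.23
position: [0.437, 0.0659, 0.2011]
ee_rot: [-0.543, 0.451, 0.545, 0.452]
ft_force: [2.0, 0.4, 0.1]
grip_width: -0.001
scene lever_knob []
scene jaw_palm [([0.4673, 0.0681, 0.0564], 0.86)]
scene cam_pivot [([0.5971, 0.0562, 0.0499], 0.53)]
scene jaw_face [([0.6803, 0.1038, 0.0419], 0.69)]
scene carcass_mid [([0.5427, -0.1619, 0.0009], 0.18)]
wrist lever_knob []
wrist jaw_palm [([0.464, 0.0739, 0.0547], 0.91), ([0.6838, 0.1119, 0.042], 0.46)]
wrist cam_pivot []
wrist jaw_face [([0.6849, 0.1115, 0.0425], 0.9)]
wrist carcass_mid [([0.684, 0.1108, 0.0425], 0.37)]
```

View pics/wrist4.png

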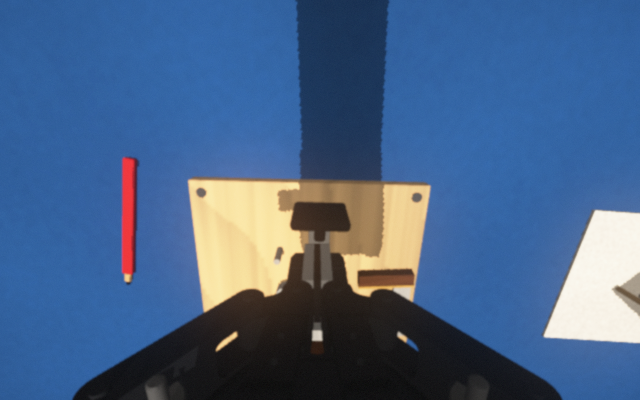

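```bash
python3 -m crank '[[1,[0,-0.1,-3],[0,0,0]],[1,[0,-0.1,-3],[0,0,0]],[1,[0,0,-3],[0,0,0]],[1,[0,0,-3],[0,0,0]],[1,[0,0,-3],[0,0,0]],[1,[0,0,0],[0,0,0]]]'
python3 -m crank '[[1,[0.49,0.09,0],[0,0,0]],[1,[0.49,0.09,0],[0,0,0]],[1,[0.49,0.09,0],[0,0,0]],[1,[0.49,0.09,0],[0,0,0]],[1,[0.49,0.09,0],[0,0,0]],[1,[0,0,0],[0,0,0]]]'
```

```text
clock: 10.33
position: [0.4381, 0.0599, 0.0464]
ee_rot: [-0.544, 0.451, 0.548, 0.447]
ft_force: [-2.4, 0.4, -0.1]
grip_width: 0.0
clock: 10.83
position: [0.4677, 0.0654, 0.0519]
ee_rot: [0.547, -0.449, -0.546, -0.45]
ft_force: [-0.0, 0.4, 0.3]
grip_width: 0.0
```

```bash
python3 -m crank '[[1,[0.4,0.1,0],[0,0,0]],[1,[0.4,0.1,0],[0,0,0]],[1,[0.4,0.1,0],[0,0,0]],[1,[0.4,0.1,0],[0,0,0]]]'
python3 -m crank '[[1,[0.4,0.08,0],[0,0,0]],[1,[0.4,0.08,0],[0,0,0]],[1,[0.4,0.08,0],[0,0,0]],[1,[0.4,0.07,0],[0,0,0]]]'
python3 - <<'E'
from h import *
for c in ("scene","top"):
    p=viewer.camera(c); save(p,c+"5.png")
    for t in ("lever_knob","jaw_palm","jaw_face","carcass_mid"): print(c,t,best(mark_of,t,p))
E
```

```text
clock: 11.17
position: [0.4823, 0.0689, 0.051]
ee_rot: [-0.546, 0.449, 0.546, 0.449]
ft_force: [-2.9, -2.6, 1.7]
grip_width: 0.004
clock: 11.5
position: [0.4984, 0.0721, 0.0509]
ee_rot: [-0.546, 0.449, 0.546, 0.449]
ft_force: [-2.9, -2.6, 0.5]
grip_width: -0.001
scene lever_knob [([0.7749, 0.1204, 0.0384], 0.46)]
scene jaw_palm [([0.5075, 0.0726, 0.0536], 0.84)]
scene jaw_face [([0.7242, 0.1126, 0.0446], 0.64)]
scene carcass_mid []
top lever_knob [([0.6719, 0.0136, 0.0681], 0.61)]
top jaw_palm []
top jaw_face [([0.7218, 0.1131, 0.0477], 0.57)]
top carcass_mid [([0.7768, 0.1254, 0.0399], 0.94), ([0.3824, -0.497, -0.0024], 0.39)]
```

View pics/scene5.png

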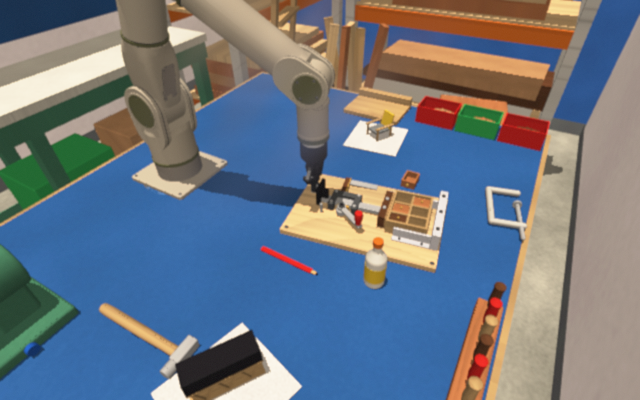

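The jaw (dark block, ~px (386,205)) is nearly at the carcass; knob (358,216) is at the forward stop. Now the final push, slowly.

```bash
python3 -m crank '[[1,[0.2,0.04,0],[0,0,0]],[1,[0.2,0.04,0],[0,0,0]],[1,[0.2,0.04,0],[0,0,0]]]'
python3 -m crank '[[1,[0.2,0.04,0],[0,0,0]],[1,[0.2,0.04,0],[0,0,0]]]'
python3 -m crank '[[1,[0.2,0.04,0],[0,0,0]],[1,[0.2,0.04,0],[0,0,0]]]'
python3 -m crank '[[1,[0.2,0.04,0],[0,0,0]]]'
```

```text
clock: 12.25
position: [0.5036, 0.0732, 0.0511]
ee_rot: [-0.546, 0.45, 0.546, 0.449]
ft_force: [-4.5, -1.3, 4.4]
grip_width: -0.001
clock: 12.42
position: [0.5077, 0.0739, 0.051]
ee_rot: [-0.546, 0.45, 0.546, 0.449]
ft_force: [-5.1, -1.5, 5.2]
grip_width: -0.002
clock: 12.58
position: [0.5117, 0.0746, 0.051]
ee_rot: [-0.546, 0.45, 0.546, 0.449]
ft_force: [-5.6, -2.3, 5.1]
grip_width: -0.001
clock: 12.67
position: [0.5137, 0.075, 0.051]
ee_rot: [-0.546, 0.45, 0.546, 0.449]
ft_force: [-4.8, -2.3, 4.3]
grip_width: 0.001
```

```bash
python3 -m crank '[[1,[0.2,0.04,0],[0,0,0]]]'
python3 -m crank '[[1,[0.2,0.04,0],[0,0,0]]]'
python3 -m crank '[[1,[0.15,0.03,0],[0,0,0]]]'
```

```text
clock: 12.75
position: [0.5139, 0.0749, 0.0507]
ee_rot: [-0.545, 0.451, 0.547, 0.448]
ft_force: [-24.8, -5.5, 22.6]
grip_width: 0.001
clock: 12.83
position: [0.5138, 0.0749, 0.0505]
ee_rot: [-0.544, 0.452, 0.548, 0.446]
ft_force: [-36.2, -7.4, 32.3]
grip_width: 0.002
clock: 12.92
position: [0.5138, 0.0749, 0.0505]
ee_rot: [-0.543, 0.453, 0.549, 0.445]
ft_force: [-41.8, -9.6, 38.2]
grip_width: 0.001
```

Contact became hard at 5 mm of commanded overrun with no further motion, at the expected home position. Back off and check.

```bash
python3 -m crank '[[1,[-1,-0.2,0],[0,0,0]],[1,[-2,-0.4,0],[0,0,0]],[1,[-1,-0.2,3],[0,0,0]],[1,[0,0,4],[0,0,0.1]],[1,[0,0,4],[0,0,0.1]],[1,[0,0,4],[0,0,0.1]],[1,[0,0,0],[0,0,0]]]'
python3 - <<'E'
from h import *
yaw=.18;ex=np.array([np.cos(yaw),np.sin(yaw)]);ey=np.array([-ex[1],ex[0]])
for c in ("wrist","top"):
    p=viewer.camera(c); save(p,c+"6.png")
    for t in ("lever_knob","jaw_palm","jaw_face","carcass_mid"):
        for q,cf in best(mark_of,t,p): 
            d=np.array(q[:2])-[.673,.1065]; print(c,t,q,cf,(d@ex).round(4),(d@ey).round(4))
P=np.array([.5957,.0573]); prev=None
for a in range(-16,-141,-5):
    t=np.deg2rad(a)+.18; q=P+.085*np.array([np.cos(t),np.sin(t)])
    print(a,q.round(4),None if prev is None else ((q-prev)*100).round(2)); prev=q
E
```

```text
clock: 13.5
position: [0.4833, 0.0694, 0.2092]
ee_rot: [0.612, -0.358, -0.605, -0.363]
ft_force: [0.9, 0.4, -0.1]
grip_width: 0.003
wrist lever_knob [0.6698, 0.0154, 0.0647] 0.78 -0.0195 -0.0891
wrist jaw_palm [0.5216, 0.0821, 0.053] 0.68 -0.1533 0.0031
top lever_knob [0.671, 0.013, 0.0668] 0.54 -0.0187 -0.0916
top jaw_face [0.7397, 0.1161, 0.0463] 0.63 0.0673 -0.0025
top carcass_mid [0.7925, 0.1256, 0.0385] 0.74 0.121 -0.0026
-16 [0.6803 0.0489] None
-21 [0.6792 0.0415] [-0.11 -0.73]
-26 [0.6775 0.0343] [-0.17 -0.72]
-31 [0.6752 0.0273] [-0.23 -0.7 ]
-36 [0.6723 0.0205] [-0.29 -0.68]
-41 [0.6688 0.0139] [-0.35 -0.65]
-46 [0.6647 0.0077] [-0.41 -0.62]
-51 [0.6602 0.0019] [-0.46 -0.58]
-56 [ 0.6551 -0.0035] [-0.51 -0.54]
-61 [ 0.6496 -0.0085] [-0.55 -0.49]
-66 [ 0.6436 -0.0129] [-0.59 -0.44]
-71 [ 0.6373 -0.0168] [-0.63 -0.39]
-76 [ 0.6307 -0.0202] [-0.66 -0.33]
-81 [ 0.6238 -0.0229] [-0.69 -0.28]
-86 [ 0.6167 -0.0251] [-0.71 -0.21]
-91 [ 0.6095 -0.0266] [-0.73 -0.15]
-96 [ 0.6021 -0.0275] [-0.74 -0.09]
-101 [ 0.5947 -0.0277] [-0.74 -0.02]
-106 [ 0.5873 -0.0273] [-0.74  0.04]
-111 [ 0.5799 -0.0262] [-0.73  0.11]
-116 [ 0.5727 -0.0245] [-0.72  0.17]
-121 [ 0.5657 -0.0222] [-0.7   0.23]
-126 [ 0.5589 -0.0193] [-0.68  0.29]
-131 [ 0.5523 -0.0158] [-0.65  0.35]
-136 [ 0.5461 -0.0117] [-0.62  0.41]
```

View pics/top6.png

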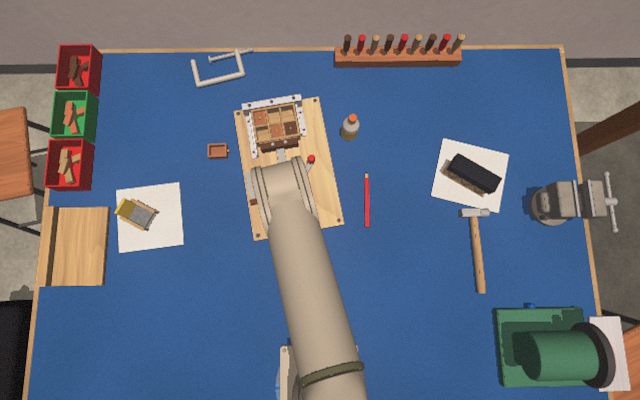

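Jaw is against the carcass, the carcass (277,128) is against the stop and the lever is open with its knob at (311,159). Now to the far side of the knob.

```bash
python3 -m crank '[[1,[2.8,-0.3,0],[0,0,0.1]],[1,[2.8,-0.3,0],[0,0,0.1]],[1,[2.8,-0.3,0],[0,0,0.1]],[1,[2.8,-0.3,0],[0,0,0.1]],[1,[2.8,-0.3,0],[0,0,0.1]],[1,[2.8,-0.3,0],[0,0,0.07]],[1,[2.9,-0.2,0],[0,0,0]],[1,[0,0,0],[0,0,0]],[1,[0,0,-3],[0,0,0]],[1,[0,0,-3],[0,0,0]],[1,[0,0,0],[0,0,0]]]'
python3 - <<'E'
from h import *
p=viewer.camera("wrist"); save(p,"w7.png")
print(best(mark_of,"lever_knob",p),best(mark_of,"jaw_face",p),telemetry.get_obs()["joint_pos"].round(2))
E
```

```text
clock: 14.92
position: [0.6733, 0.0481, 0.1341]
ee_rot: [-0.681, 0.178, 0.688, 0.176]
ft_force: [-1.8, -1.0, -1.3]
grip_width: -0.001
[([0.6692, 0.0151, 0.0643], 0.6)] [([0.7417, 0.121, 0.0416], 0.63)] [ 0.08  0.52 -0.31  1.4   0.16  1.24  2.39]
```

View pics/w7.png

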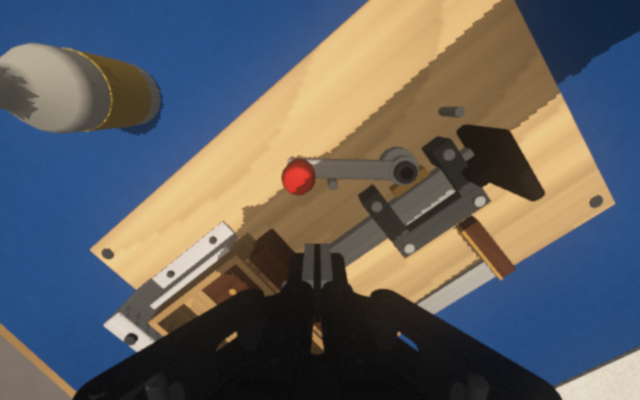

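```bash
python3 -m crank '[[1,[0.6,0.1,0],[0,0,0]],[1,[0,0,-2],[0,0,0]],[1,[0,0,-2],[0,0,0]],[1,[0,0,-2],[0,0,0]],[1,[0,0,-1],[0,0,0]],[1,[0,0,0],[0,0,0]]]'
```

```text
clock: 15.57
position: [0.6822, 0.0495, 0.0699]
ee_rot: [-0.684, 0.177, 0.685, 0.177]
ft_force: [-0.3, -0.5, 0.1]
grip_width: -0.002
```

Now the arc back: 5° per row.

```bash
python3 -m crank '[[1,[-0.2,-0.7,-0.5],[0,0,0]],[1,[-0.2,-0.72,-0.5],[0,0,0]],[1,[-0.25,-0.7,0],[0,0,-0.05]],[1,[-0.3,-0.68,0],[0,0,-0.07]],[1,[-0.35,-0.65,0],[0,0,-0.07]],[1,[-0.41,-0.62,0],[0,0,-0.08]],[1,[-0.46,-0.58,0],[0,0,-0.08]],[1,[0,0,0],[0,0,0]]]'
```

```text
clock: 16.23
position: [0.661, 0.0007, 0.0622]
ee_rot: [0.643, -0.296, -0.642, -0.295]
ft_force: [-0.4, 0.7, -0.3]
grip_width: 0.0
```

```bash
python3 -m crank '[[1,[-0.53,-0.46,-0.3],[0,0,-0.08]],[1,[-0.58,-0.45,0],[0,0,-0.08]],[1,[-0.61,-0.42,0],[0,0,-0.08]],[1,[-0.63,-0.39,0],[0,0,-0.09]],[1,[-0.66,-0.33,0],[0,0,-0.09]],[1,[-0.69,-0.28,0],[0,0,-0.09]],[1,[-0.71,-0.21,0],[0,0,-0.09]],[1,[0,0,0],[0,0,0]]]'
python3 - <<'E'
from h import *
p=viewer.camera("wrist"); save(p,"w8.png"); print(best(mark_of,"lever_knob",p))
p=viewer.camera("scene"); print(best(mark_of,"lever_knob",p))
E
```

```text
clock: 16.9
position: [0.6168, -0.0236, 0.0591]
ee_rot: [0.528, -0.471, -0.527, -0.471]
ft_force: [-0.4, -0.2, 0.0]
grip_width: -0.0
[([0.5964, -0.0289, 0.0662], 0.75), ([0.5959, 0.0565, 0.0531], 0.7)]
[([0.5891, -0.0269, 0.066], 0.43), ([0.6184, -0.4874, 0.0078], 0.41)]
```

View pics/w8.png

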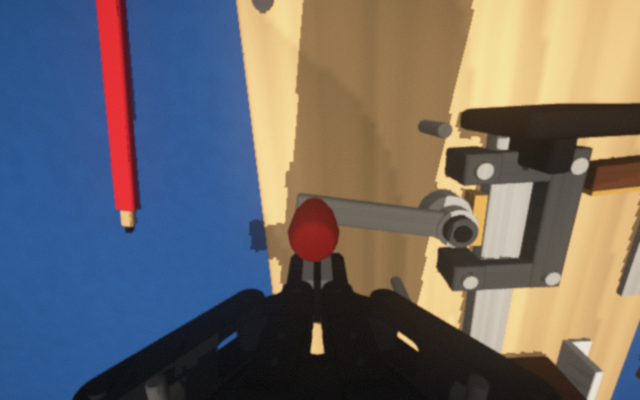

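The knob (313,230) sits squarely ahead of the fingertips. Continuing.

```bash
python3 -m crank '[[1,[-0.73,-0.25,0],[0,0,-0.09]],[1,[-0.74,-0.13,0],[0,0,-0.09]],[1,[-0.74,-0.03,0],[0,0,-0.09]],[1,[-0.74,0.04,0],[0,0,-0.09]],[1,[-0.73,0.11,0],[0,0,-0.09]],[1,[-0.72,0.17,0],[0,0,-0.09]]]'
python3 -m crank '[[1,[-0.7,0.23,0],[0,0,-0.08]],[1,[-0.68,0.29,0],[0,0,-0.08]],[1,[0,0,0],[0,0,0]]]'
```

```text
clock: 17.6
position: [0.5741, -0.0233, 0.0584]
ee_rot: [-0.383, 0.594, 0.382, 0.595]
ft_force: [8.4, -1.6, -6.5]
grip_width: 0.001
clock: 17.85
position: [0.5602, -0.018, 0.0584]
ee_rot: [-0.334, 0.622, 0.333, 0.624]
ft_force: [5.4, -0.5, -3.0]
grip_width: -0.003
```

```bash
python3 -m crank '[[1,[-0.34,0.16,0],[0,0,-0.04]],[1,[-0.33,0.17,0],[0,0,-0.04]],[1,[-0.32,0.19,0],[0,0,-0.04]],[1,[0,0,0],[0,0,0]]]'
python3 -m crank '[[1,[1,-0.8,0],[0,0,0]],[1,[1.5,-1.5,0],[0,0,0]],[1,[0,-1,3],[0,0,0.1]],[1,[0,0,4],[0,0,0.1]],[1,[0,0,4],[0,0,0.1]],[1,[-2,0,4],[0,0,0.1]],[1,[-3,-3,0],[0,0,0.1]],[1,[-3,-3,0],[0,0,0]],[1,[-3,-3,0],[0,0,0]],[1,[-2,-3,0],[0,0,0]],[1,[0,-3,0],[0,0,0]],[1,[0,0,0],[0,0,0]]]'
python3 - <<'E'
from h import *
yaw=.18;ex=np.array([np.cos(yaw),np.sin(yaw)]);ey=np.array([-ex[1],ex[0]])
for c in ("wrist","scene","top"):
    p=viewer.camera(c); save(p,c+"9.png")
    for t in ("lever_knob","jaw_palm","jaw_face","carcass_mid"):
        for q,cf in best(mark_of,t,p)[:1]:
            d=np.array(q[:2])-[.673,.1065]; d=np.array([d@ex,d@ey]); print(c,t,q,cf,d.round(4), -np.arctan2(d[1]+.035,d[0]+.085)-np.deg2rad(40) if "knob" in t else "")
E
```

```text
clock: 18.18
position: [0.5503, -0.0128, 0.0586]
ee_rot: [-0.297, 0.641, 0.296, 0.643]
ft_force: [3.5, 0.5, -2.2]
grip_width: 0.005
clock: 19.18
position: [0.4453, -0.2002, 0.2059]
ee_rot: [-0.445, 0.55, 0.444, 0.549]
ft_force: [-0.2, 0.1, 0.1]
grip_width: -0.002
wrist lever_knob [0.5323, 0.001, 0.0643] 0.6 [-0.1573 -0.0786] 1.9008339382875095
wrist jaw_palm [0.5202, 0.0811, 0.055] 0.57 [-0.1549  0.0024] 
wrist jaw_face [0.7392, 0.121, 0.0409] 0.97 [0.0677 0.0024] 
wrist carcass_mid [0.7938, 0.1252, 0.0392] 0.73 [ 0.1222 -0.0032] 
scene lever_knob [0.5233, 0.0024, 0.0665] 0.76 [-0.1659 -0.0756] 1.9782504078011924
scene jaw_palm [0.5215, 0.0787, 0.0563] 0.83 [-0.154  -0.0002] 
scene jaw_face [0.7371, 0.1138, 0.0429] 0.8 [ 0.0644 -0.0043] 
scene carcass_mid [0.7921, 0.1225, 0.039] 0.71 [ 0.12   -0.0056] 
top lever_knob [0.535, 0.0026, 0.0669] 0.7 [-0.1544 -0.0775] 1.893637114033404
top jaw_palm [0.523, 0.0801, 0.0561] 0.72 [-0.1523  0.0009] 
top jaw_face [0.7387, 0.1159, 0.0458] 0.9 [ 0.0663 -0.0025] 
top carcass_mid [0.794, 0.1294, 0.0386] 0.97 [0.1231 0.0009]
```

View pics/top9.png

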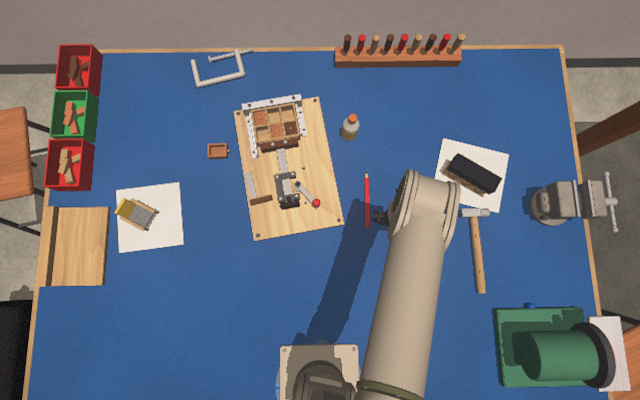

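```bash
python3 -c "
from h import *
print(manip.hand_in(), telemetry.get_obs()['clock'])"
```

```text
the job is handed in; nothing more can be done
the job is handed in; nothing more can be done
```

The jig is closed on the carcass, the lever is locked, and I handed the job in just after 19 s on the robot's clock (limit 67 s).

- **Opening the cam:** I swung the lever forward until it stopped moving under about 14 N. The knob then sat where a fully open lever should put it.
- **Pushing the jaw:** I pushed the palm plate at 4–7 N until it stopped dead about 1 mm past the computed home position. I went about 5 mm further than needed in the command, so the fingertips pressed briefly with 43 N horizontally (about 57 N in total). That is well under the 120 N wrist limit. The 40 N limit is for the arm and gripper body, and only the fingertips should have been touching.
- **Locking:** I swung the lever back; the push peaked at about 11 N as the cam gripped.

**Last checks, arm clear of the jig:**

| Item | Measured | Expected |
|---|---|---|
| Lever angle | 1.90 and 1.89 rad (wrist and top cameras) | 1.72 or more |
| Jaw face, jig x | 64–68 mm | 65 mm |
| Carcass centre, jig x | 120–123 mm | 120 mm |

- **Disagreement:** the scene camera put the lever at 1.98 rad, which is also locked.
- **Early reading dropped:** my first board-edge fit from the wrist camera put the jig origin about 13 mm off in y. I used the other measurements instead.
- **Other objects:** nothing else looked moved in the last top view; I did not measure those objects again.

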